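# Fit the dicing cassette in the dicer bed

## Robot

A 7-joint arm with a two-finger parallel gripper is mounted at the origin on the work surface. World frame = base frame: x ahead of the robot, y to its left, z up, the work surface at z = 0. Lengths are in mm, angles in rad, forces in N, time in s.
With the tool pointing down it reaches from about 400 to 875 mm from the base axis. Payload 4.4 kg.
Tool frame: the origin (TCP) lies at the very end of the fingers, on their centre line; the grasp point (between the pads) lies 19 mm behind it; z points along the fingers, y is the line along which they close (so a half turn about z gives the same grasp; the last joint's range is limited). The gripper opens to 85 mm and grips with 20 to 120 N. Pads are 22 mm wide; open, the fingers measure 114 mm over their backs; the gripper's body (76 mm by 85 mm) begins 54 mm behind the grasp point. The pads swing forward as they close: fully open they stand 13 mm farther back than shut.
Start: joints at [1.245, 0.628, 0.038, 1.517, -0.027, 0.996, -0.02], TCP at [167.004, -628.194, 231.313] pointing down, gripper open.
Joint ranges: [-3.06, 3.06], [-0.37, 2.12], [-1.25, 1.32], [0.18, 2.47], [-1.1, 4.24], [0.23, 1.98], [-2.94, 2.94]. Speed limits (rad/s): [2.57, 2.57, 3.14, 3.14, 3.14, 3.14, 3.14].

## Interface

Orientations are given as [roll, pitch, yaw] about the fixed x, y, z axes, in that order (R = Rz(yaw) Ry(pitch) Rx(roll)).
In Python, from cell import ctrl gives the robot as it stands.
- The arm moves only by the tool step_arm, never from a script. Its argument "series" is a list that holds one entry, the list of rows, each a list of 7 numbers: the turn, a rotation vector about the tool's x, y, z as a fraction of full scale, then the shift along the tool's x, y, z as a fraction of full scale, then the closure, from 0 (fully open) to 1 (shut). In form: [[[ax, ay, az, tx, ty, tz, gripper], ...]]. A call has 1 to 12 rows; each row shifts and turns the commanded pose from where the row before left it, along the tool's axes as they then stand; what a row does not reach is not made up. Full scale, the value 1, is 150 mm for a shift and 45 degrees for a turn. A row lasts 1/10 s, in which the tool goes at most 50 mm and 8.59 degrees, less where a joint would pass 70% of its speed; a pose out of reach is approached as far as the arm can. A call with a number of a shift or a turn outside -1 to 1 is refused whole. A call with a gripper value outside its range is refused whole. The fingers move at their own pace and stop on an object; the grip force is fixed at half the most. Time passes only in rows, so rows that do not move let the fingers close. It gives the time, the measured TCP pose, the force, the opening and the grip force at its end, in the units of the state.
- ctrl.read_state(): the state, without advancing time (a new reading comes with each control period).
- ctrl.get_image(name): name is "side" or "top" or "wrist"; returns a dict with "img" (384x512x3 uint8, red, green, blue), "fx", "fy", "cx", "cy" (pixels), "dist" ([k1, k2, p1, p2, k3] as OpenCV has them; the pictures are not rectified), "R" (3x3) and "t" (3): a world point X has camera coordinates R X + t. Camera axes: x right, y down, z forward; pixel columns grow to the right and rows downward; lengths in mm; the calibration is good to about 2 mm. A picture is of the moment at which its call begins. There is no depth.
- ctrl.finish_job(): hands the job in; it is judged then, once.
Trained networks look in a picture, given as the dict that the camera call returned (one of the last four; its "shot" number tells which), for a name from the list of things; names that differ only in an ending like _2 or _b are one class to them, and where a whole thing is asked for, a point or a joint stands for the part that bears it (a point fixed in the world has none). Each returns a list of dicts, best first, with "score" (0 to 1); they miss things now and then, are a little off and sometimes report something else, mostly with a low value. They report only what shows in the picture. A call takes as long as a camera call. They do not tell look-alikes from the thing itself.
- ctrl.recognise(picture, thing): "centre" ([column, row] in pixels, amid what is visible of it).
The state is a dict: "clock": time; "qpos": joint angles; "qd": joint speeds; "tau": joint torques, N m; "eef_pos": TCP position; "tool_rot": TCP orientation; "force": force on the tool from outside, world axes, zero at the start; "torque": the same for the moment, N m; "width": finger opening in mm; "gripper_force": force on a finger pad.
Only numpy, scipy, OpenCV 4.12 (cv2) and the standard library are available. Lean on these libraries where they do the work, as an engineer would, in place of code of your own. Each camera call takes 0.05 s, during which the arm holds its last target. There are 200 camera calls.

## Task

Make the cheese dicer ready: pick up the cassette with the square mesh and the blue grip bar, lower it into the pocket of the steel dicer bed, letting go only once it is down in the pocket, so that it lies flat on the pocket floor, square with the walls. Either way round will do. Leave the orange-barred slicing cassette and the lidded jar where they are.

Things in the scene. Friction and masses are not known exactly. Their poses are not given: they have to be found in the camera images.
- dicing_cassette: Loose, about 0.4 kg: white plastic frame 120 (its x) by 90 mm (y), 22 mm high, with a square mesh of steel blades, and over its middle a blue grip bar along x, 120 mm long, 18 mm wide (y), from 34 to 60 mm above the underside, on a post at either end. Fingers close on the bar along y. Origin: centre of the underside; z up. Starts upright on the table. Same either way round.
- bed: Fixed steel dicer bed, 184 (its x) by 154 mm (y), with an open-topped rectangular pocket: 132 (x) by 102 mm (y) at its flat black floor, 6 mm of play all round a cassette. Floor 12 mm above the origin; rim at 28 mm. Walls upright for 8 mm, then sloping outward 45 degrees to a mouth 148 by 118 mm. Origin: centre of the underside, below the pocket's centre; z up. Cassette's x goes along the bed's x.
- slicing_cassette: Loose bystander, to be left alone: a cassette of the same shape and size, but with an orange grip bar and blades running one way only. Origin and axes as for the dicing cassette.
- jar: Loose bystander, to be left alone: glass jar with a green lid, 66 mm in diameter, 120 mm high, standing beyond the bed and cassettes as seen from the robot. Origin: centre of the underside.
There are look-alikes about, which are no part of the job. Leave any yellow look-alike of the dicing_cassette alone.

How it is judged:
By the outcome, as a careful person would: the job done as asked, in the order asked, and still so for the second after the job is handed in, with the robot touching nothing.
It also fails if it takes over 38 s, if anything falls off the work surface, if the arm or the gripper's body presses on something with over 40 N, if the wrist force passes 120 N, or if a joint passes its speed limit or range.

## Working session

There is one attempt and no reset: what is moved stays moved. The work goes in short steps, Python scripts to look and compute and a tool call to move; the robot and the scene stay as the last step left them, time stands still between calls to the robot, and variables do not carry over. Pictures are saved under pics/ and viewed, at most 10 in all, crops included, and the job is handed in when it is done.

Besides the shell and the picture viewer there is one more tool, called after "Emit:" by a JSON object that holds its "name" and its "arguments". step_arm: Moves the arm, as the interface text tells. Shift numbers are shares of 150 mm and turn numbers shares of 45 degrees, none past 1 either way. Its arguments: {"type":"object","properties":{"series":{"type":"array","items":{"type":"array","items":{"type":"array","items":{"type":"number","minimum":-1,"maximum":1}}}}},"required":["series"]}

```bash
mkdir -p pics; cat > h.py <<'E'
import numpy as np, cv2
from cell import ctrl
def K(p): return np.array([[p['fx'],0,p['cx']],[0,p['fy'],p['cy']],[0,0,1.]])
def unproj(p,uv,z):
    n=cv2.undistortPoints(np.array([[uv]],float),K(p),np.array(p['dist'],float))[0,0]
    R=np.array(p['R']);t=np.array(p['t']);c=-R.T@t;d=R.T@np.array([n[0],n[1],1])
    return c+d*(z-c[2])/d[2]
def proj(p,X):
    R=np.array(p['R']);return cv2.projectPoints(np.array(X,float).reshape(-1,1,3),cv2.Rodrigues(R)[0],np.array(p['t'],float),K(p),np.array(p['dist'],float))[0][:,0]
def save(n,img): cv2.imwrite('pics/'+n+'.png',img[:,:,::-1])
E
python3 - <<'E'
from h import *
T=ctrl.get_image('top');S=ctrl.get_image('side')
save('a',cv2.resize(np.vstack([T['img'],S['img']]),None,fx=.78,fy=.78))
save('top',T['img'])
for n,z in(('dicing_cassette',50),('bed',12),('slicing_cassette',50),('jar',120)):
    for r in ctrl.recognise(T,n): print(n,np.round(r['centre']),round(r['score'],2),np.round(unproj(T,r['centre'],z)))
s=ctrl.read_state();print(s['clock'],s['eef_pos'],s['tool_rot'])
E
```

```text
dicing_cassette [165. 210.] 0.94 [490. 274.  50.]
dicing_cassette [151. 278.] 0.63 [304. 315.  50.]
bed [354. 194.] 0.59 [ 533. -260.   12.]
slicing_cassette [260. 186.] 0.74 [556.  10.  50.]
jar [236. 108.] 0.74 [755.  67. 120.]
0.3 [ 166.93702044 -628.02272122  231.00509557] [-3.14102985e+00  8.07945573e-06  2.59783455e-01]
```

View pics/top.png

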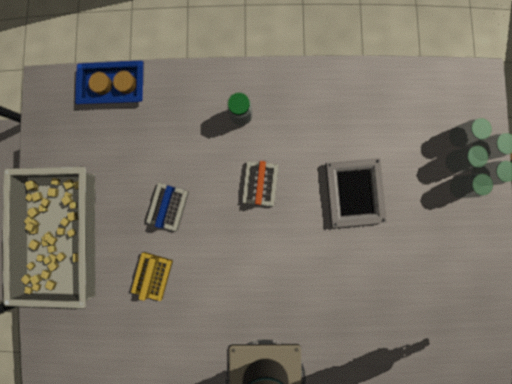

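The candidates are the blue-barred cassette at (166,208), the orange-barred one at (260,184), which is the slicer, and the yellow look-alike at (152,277). The blue crate at (110,82) isn't a cassette. I choose (166,208) and will check it in a crop while fitting poses.

```bash
python3 - <<'E'
from h import *
T=ctrl.get_image('top');im=T['img'];h=cv2.cvtColor(im,cv2.COLOR_RGB2HSV)
save('c',np.hstack([cv2.resize(im[165:255,120:220],None,fx=4,fy=4),cv2.resize(im[145:235,305:405],None,fx=4,fy=4)]))
m=cv2.inRange(h,(105,120,50),(130,255,255));m[:170]=0;m[245:]=0;m[:,:130]=0;m[:,210:]=0
def rect(m,z,w=None):
    n,l,st,_=cv2.connectedComponentsWithStats(m);k=1+np.argmax(st[1:,4]);ys,xs=np.where(l==k)
    P=np.array([unproj(T,(x,y),z)[:2] for x,y in zip(xs,ys)],np.float32)
    r=cv2.minAreaRect(P);c=P-P.mean(0);v=np.linalg.eigh(c.T@c)[1][:,1]
    print(st[k],r,'mean',P.mean(0),'long axis deg',np.degrees(np.arctan2(v[1],v[0])))
rect(m,60)
g=np.zeros_like(m);g[150:230,315:395]=((h[150:230,315:395,2]<40)*255);rect(g,12)
E
```

```text
[155 186  19  42 323] ((500.6921081542969, 273.8526916503906), (22.920166015625, 117.3768539428711), 73.07705688476562) mean [500.47873 274.366  ] long axis deg 162.76154
[ 338  170   37   46 1449] ((537.90087890625, -265.96112060546875), (125.12637329101562, 97.5767822265625), 4.2655110359191895) mean [ 537.41583 -265.43872] long axis deg -175.2509
```

View pics/c.png

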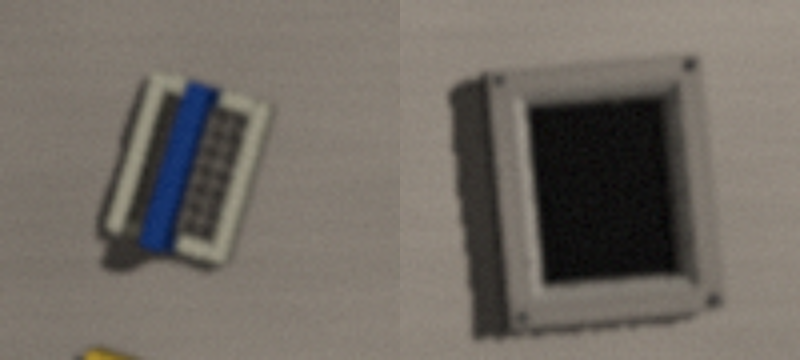

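The crop shows the blue bar with the square mesh, upright, with its bar axis at about -17°. The bed pocket is square at about +4.5°. I'll move over the bed first and look at it on the way.

Emit:
{"name": "step_arm", "arguments": {"series": [[[0, 0, 0, 0.23, -0.147, 0, 0], [0, 0, 0, 0.23, -0.147, 0, 0], [0, 0, 0, 0.23, -0.147, 0, 0], [0, 0, 0, 0.23, -0.147, 0, 0], [0, 0, 0, 0.23, -0.147, 0, 0], [0, 0, 0, 0.23, -0.147, 0, 0], [0, 0, 0, 0.23, -0.147, 0, 0], [0, 0, 0, 0.23, -0.147, 0, 0], [0, 0, 0, 0.23, -0.147, 0, 0], [0, 0, 0, 0.23, -0.147, 0, 0], [0, 0, 0.115, 0.23, -0.147, 0, 0], [0, 0, 0.115, 0.23, -0.147, 0, 0]]]}}

```text
clock: 1.55
eef_pos: [502.5, -267.3, 231.5]
tool_rot: [-3.141, -0.0, 0.075]
force: [1.1, -0.3, 0.4]
width: 85.4
gripper_force: 0.0
```

```bash
python3 - <<'E'
from h import *
T=ctrl.get_image('wrist');save('w1',T['img'])
R=np.array(T['R']);print('cam',-R.T@np.array(T['t']),R[2])
s=ctrl.read_state();print(s['clock'],s['eef_pos'],s['tool_rot'])
a=np.radians(4.6);c=np.array([537.5,-265.5])
def corners(L,W,z): return [[*(c+np.array([[np.cos(a),-np.sin(a)],[np.sin(a),np.cos(a)]])@(sx*L/2,sy*W/2)),z] for sx,sy in((1,1),(1,-1),(-1,-1),(-1,1))]
for L,W,z in((132,102,12),(148,118,28),(184,154,28)): print(np.round(proj(T,corners(L,W,z))).tolist())
E
```

```text
cam [ 572.27659582 -262.40185282  374.29909603] [-0.27519001 -0.02204468 -0.96113708]
1.6 [ 509.67314585 -259.69555454  231.4373067 ] [-3.13738158 -0.00627478  0.08207473]
[[213.0, 84.0], [295.0, 83.0], [292.0, 187.0], [217.0, 187.0]]
[[203.0, 75.0], [304.0, 75.0], [299.0, 196.0], [210.0, 196.0]]
[[187.0, 58.0], [321.0, 58.0], [312.0, 209.0], [197.0, 209.0]]
```

View pics/w1.png

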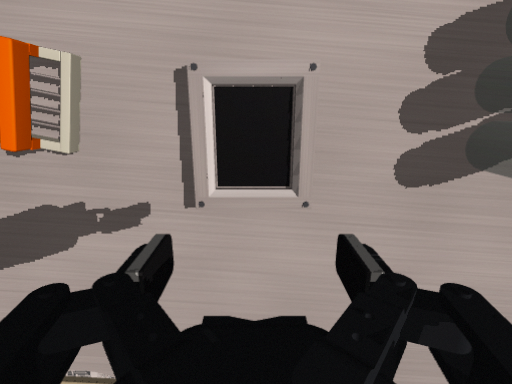

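The wrist view shows the bed pocket's black floor from (214,85) to (293,187), within 2 px of prediction. I'll refine this with the arm still.

```bash
cat >> h.py <<'E'
def bedfit(T,c0=(537.5,-265.5,4.6)):
    from scipy.optimize import least_squares
    g=cv2.cvtColor(T['img'],cv2.COLOR_RGB2GRAY);m=((g<45)*255).astype(np.uint8)
    u,v=proj(T,[[c0[0],c0[1],12]])[0].round().astype(int)
    n,l,st,_=cv2.connectedComponentsWithStats(m);k=l[v,u];ys,xs=np.where(l==k)
    r=cv2.minAreaRect(np.array([unproj(T,(x,y),12)[:2] for x,y in zip(xs,ys)],np.float32))
    return st[k],r
E
python3 - <<'E'
from h import *
T=ctrl.get_image('wrist')
print(bedfit(T))
s=ctrl.read_state();print(s['clock'],s['eef_pos'],s['tool_rot'])
E
```

```text
(array([ 222,   94,   78,   99, 7303], dtype=int32), ((537.0286865234375, -264.651611328125), (127.07496643066406, 97.721435546875), 4.344147682189941))
1.65 [ 507.22379895 -262.06128727  231.29021515] [-3.13864566 -0.00407806  0.08807068]
```

Emit:
{"name": "step_arm", "arguments": {"series": [[[0, 0, 0, 0.015, -0.3, 0, 0], [0, 0, 0, 0.015, -0.3, 0, 0], [0, 0, 0, 0.015, -0.3, 0, 0], [0, 0, 0, 0.015, -0.3, 0, 0], [0, 0, 0, 0.015, -0.3, 0, 0], [0, 0, 0, 0.015, -0.3, 0, 0], [0, 0, 0, 0.015, -0.3, 0, 0], [0, 0, 0, 0.015, -0.3, 0, 0], [0, 0, 0, 0.015, -0.3, 0, 0], [0, 0, 0, 0.015, -0.3, 0, 0], [0, 0, 0, 0.015, -0.3, 0, 0], [0, 0, 0, 0.015, -0.3, 0, 0]]]}}

```text
clock: 2.85
eef_pos: [485.9, 273.1, 231.5]
tool_rot: [3.141, -0.001, 0.079]
force: [0.4, 0.4, -0.2]
width: 85.3
gripper_force: 0.0
```

Emit:
{"name": "step_arm", "arguments": {"series": [[[0, 0, 0.16, 0, 0, 0, 0], [0, 0, 0.16, 0, 0, 0, 0], [0, 0, 0.16, 0, 0, 0, 0], [0, 0, 0, 0, 0, 0, 0], [0, 0, 0, 0, 0, 0, 0], [0, 0, 0, 0, 0, 0, 0]]]}}

```text
clock: 3.45
eef_pos: [486.1, 271.5, 231.4]
tool_rot: [-3.141, -0.0, -0.296]
force: [-0.3, -0.6, -0.1]
width: 85.2
gripper_force: 0.0
```

```bash
cat >> h.py <<'E'
def bar(T,z):
    h=cv2.cvtColor(T['img'],cv2.COLOR_RGB2HSV);m=cv2.inRange(h,(105,120,50),(130,255,255))
    n,l,st,_=cv2.connectedComponentsWithStats(m);k=1+np.argmax(st[1:,4]);ys,xs=np.where(l==k)
    P=np.array([unproj(T,(x,y),z)[:2] for x,y in zip(xs,ys)],np.float32)
    c=P-P.mean(0);v=np.linalg.eigh(c.T@c)[1][:,1];v=v*np.sign(v[0])
    return st[k],cv2.minAreaRect(P),P.mean(0),np.degrees(np.arctan2(v[1],v[0]))
def rel(xy,s=None):
    s=s or ctrl.read_state();y=s['tool_rot'][2];d=np.array(xy)-s['eef_pos'][:2]
    return np.array([np.cos(y)*d[0]+np.sin(y)*d[1],np.sin(y)*d[0]-np.cos(y)*d[1]])/150
E
python3 - <<'E'
from h import *
T=ctrl.get_image('wrist');save('w2',T['img']);print(bar(T,60))
s=ctrl.read_state();print(s['clock'],s['eef_pos'],s['tool_rot'])
E
```

```text
(array([ 238,  107,   17,  102, 1550], dtype=int32), ((502.5810546875, 275.1859130859375), (17.862369537353516, 117.11415100097656), 73.0872802734375), array([505.56403, 274.46252], dtype=float32), np.float32(-16.770432))
3.5 [486.07261367 271.47691815 231.37517997] [-3.14144202e+00  2.81567225e-05 -2.96443490e-01]
```

View pics/w2.png

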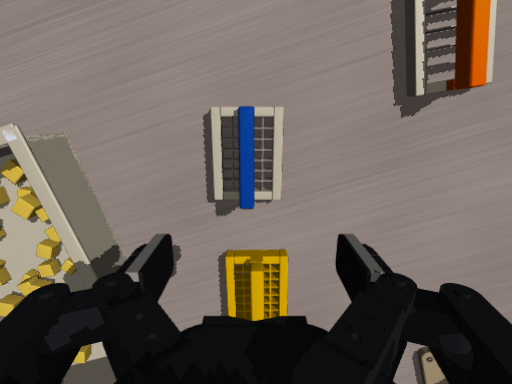

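The wrist view shows the blue bar at (246,158) over the mesh, aligned with the fingers. The yellow look-alike is at (257,285) and the orange cassette is at the upper right.

Emit:
{"name": "step_arm", "arguments": {"series": [[[0, 0, 0, 0.095, -0.053, 0.2, 0], [0, 0, 0, 0, 0, 0.2, 0], [0, 0, 0, 0, 0, 0.2, 0], [0, 0, 0, 0, 0, 0.2, 0], [0, 0, 0, 0, 0, 0.1, 0], [0, 0, 0, 0, 0, 0, 0], [0, 0, 0, 0, 0, 0, 0], [0, 0, 0, 0, 0, 0, 0]]]}}

```text
clock: 4.3
eef_pos: [502.9, 275.5, 97.5]
tool_rot: [-3.14, -0.002, -0.298]
force: [0.9, 0.3, 0.4]
width: 85.2
gripper_force: 0.0
```

```bash
python3 - <<'E'
from h import *
T=ctrl.get_image('wrist');save('w3',T['img']);print(bar(T,60))
s=ctrl.read_state();print(s['clock'],s['eef_pos'],s['tool_rot'])
E
```

```text
(array([ 240,  125,   27,  162, 4047], dtype=int32), ((504.3863220214844, 274.97918701171875), (17.736309051513672, 118.81424713134766), 73.08663177490234), array([509.5331 , 273.54425], dtype=float32), np.float32(-17.046091))
4.35 [502.84478488 275.54209803  97.61173907] [-3.13971244e+00 -1.62556277e-03 -2.97695454e-01]
```

View pics/w3.png

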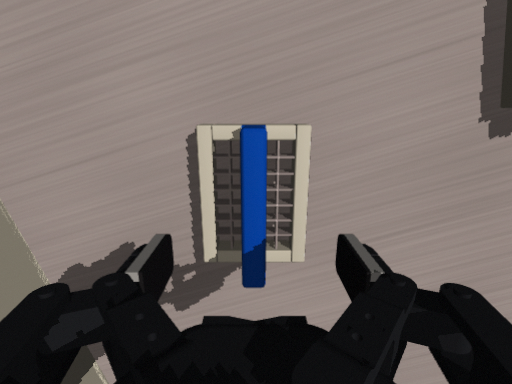

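The bar (column 254) is centred between the fingers. I'll descend and grip.

Emit:
{"name": "step_arm", "arguments": {"series": [[[0, 0, 0, 0.01, 0, 0.15, 0], [0, 0, 0, 0, 0, 0.15, 0], [0, 0, 0, 0, 0, 0.1, 0], [0, 0, 0, 0, 0, 0.05, 0], [0, 0, 0, 0, 0, 0, 0], [0, 0, 0, 0, 0, 0, 1], [0, 0, 0, 0, 0, 0, 1], [0, 0, 0, 0, 0, 0, 1], [0, 0, 0, 0, 0, 0, 1], [0, 0, 0, 0, 0, 0, 1], [0, 0, 0, 0, 0, 0, 1], [0, 0, 0, 0, 0, 0, 1]]]}}

```text
clock: 5.55
eef_pos: [503.9, 275.1, 29.4]
tool_rot: [-3.14, -0.001, -0.298]
force: [0.3, 0.3, 5.3]
width: 17.4
gripper_force: 60.2
```

Emit:
{"name": "step_arm", "arguments": {"series": [[[0, 0, 0, 0, 0, -0.05, 1], [0, 0, 0, 0, 0, -0.1, 1], [0, 0, 0, 0, 0, -0.2, 1], [0, 0, 0, 0, 0, -0.2, 1], [0, 0, 0, 0, 0, -0.2, 1], [0, 0, 0, 0, 0, -0.15, 1], [0, 0, 0, 0, 0, -0.1, 1], [0, 0, -0.1, 0, 0, 0, 1], [0, 0, -0.15, 0, 0, 0, 1], [0, 0, -0.15, 0, 0, 0, 1], [0, 0, -0.074, 0, 0, 0, 1], [0, 0, 0, 0, 0, 0, 1]]]}}

```text
clock: 6.75
eef_pos: [503.1, 274.2, 179.4]
tool_rot: [3.141, 0.0, 0.074]
force: [-0.0, 0.4, -2.1]
width: 17.2
gripper_force: 59.2
```

```bash
python3 - <<'E'
from h import *
s=ctrl.read_state();print(s['clock'],s['eef_pos'],s['tool_rot'],s['width'],s['gripper_force'],rel((537.2,-265)))
T=ctrl.get_image('wrist');save('w4',T['img']);print(bar(T,s['eef_pos'][2]+31))
E
```

```text
6.75 [503.05833973 274.15822646 179.39514496] [3.14138787e+00 2.92617993e-04 7.41803070e-02] 17.214158477718513 59.16332960128784 [-0.03940324  3.60137204]
(array([ 234,  133,   42,  188, 7203], dtype=int32), ((519.2758178710938, 274.6883544921875), (89.82032012939453, 17.46440315246582), 4.306938648223877), array([523.9525 , 275.09375], dtype=float32), np.float32(4.2481537))
```

View pics/w4.png

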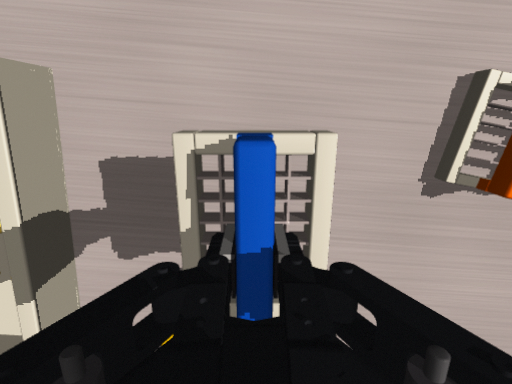

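The cassette is held level and centred, square with the tool. I'll carry it across to the bed.

Emit:
{"name": "step_arm", "arguments": {"series": [[[0, 0, 0, 0, 0.15, 0, 1], [0, 0, 0, 0, 0.25, 0, 1], [0, 0, 0, 0, 0.3, 0, 1], [0, 0, 0, 0, 0.3, 0, 1], [0, 0, 0, 0, 0.3, 0, 1], [0, 0, 0, 0, 0.3, 0, 1], [0, 0, 0, 0, 0.3, 0, 1], [0, 0, 0, 0, 0.3, 0, 1], [0, 0, 0, 0, 0.3, 0, 1], [0, 0, 0, 0, 0.3, 0, 1], [0, 0, 0, 0, 0.3, 0, 1], [0, 0, 0, 0, 0.25, 0, 1]]]}}

```text
clock: 8.0
eef_pos: [540.2, -229.6, 179.2]
tool_rot: [3.14, 0.0, 0.071]
force: [0.4, -0.5, -3.1]
width: 17.0
gripper_force: 59.2
```

Emit:
{"name": "step_arm", "arguments": {"series": [[[0, 0, 0, -0.045, 0.15, 0, 1], [0, 0, 0, 0, 0.1, 0, 1], [0, 0, 0, 0, 0, 0.15, 1], [0, 0, 0, 0, 0, 0.2, 1], [0, 0, 0, 0, 0, 0.1, 1], [0, 0, 0, 0, 0, 0, 1], [0, 0, 0, 0, 0, 0, 1], [0, 0, 0, 0, 0, 0, 1]]]}}

```text
clock: 8.8
eef_pos: [537.9, -264.3, 112.6]
tool_rot: [3.141, -0.002, 0.075]
force: [-0.0, -0.3, -3.1]
width: 17.2
gripper_force: 59.1
```

```bash
python3 - <<'E'
from h import *
s=ctrl.read_state();print(s['clock'],s['eef_pos'],s['tool_rot'],s['width'],rel((537.2,-265)))
T=ctrl.get_image('wrist');S=ctrl.get_image('side')
save('w5',T['img']);print(bar(T,s['eef_pos'][2]+31))
for L,W,z in((148,118,28),(184,154,28)):
  a=np.radians(4.4);print(np.round(proj(T,[[537.2+np.cos(a)*x-np.sin(a)*y,-265+np.sin(a)*x+np.cos(a)*y,z] for x,y in((L/2,W/2),(L/2,-W/2),(-L/2,-W/2),(-L/2,W/2))])).tolist())
E
```

```text
8.8 [ 537.92950126 -264.29328858  112.5918145 ] [ 3.14060381e+00 -2.10419052e-03  7.47971662e-02] 17.20607351510428 [-0.00520182  0.00433481]
(array([ 233,  133,   43,  188, 7248], dtype=int32), ((554.1043090820312, -263.6805725097656), (89.75122833251953, 17.590843200683594), 4.418774127960205), array([ 558.7218 , -263.29987], dtype=float32), np.float32(4.253772))
[[179.0, 106.0], [328.0, 106.0], [317.0, 271.0], [191.0, 271.0]]
[[154.0, 82.0], [353.0, 81.0], [335.0, 287.0], [173.0, 288.0]]
```

View pics/w5.png

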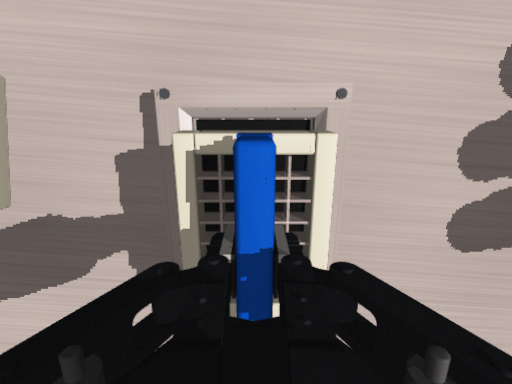

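The cassette is over the pocket. The mouth's far edge is at row 107 and its corners at columns 180 and 329, which matches prediction. Lowering it now.

Emit:
{"name": "step_arm", "arguments": {"series": [[[0, 0, 0, -0.01, 0, 0.1, 1], [0, 0, 0, 0, 0, 0.1, 1], [0, 0, 0, 0, 0, 0.08, 1], [0, 0, 0, 0, 0, 0.06, 1], [0, 0, 0, 0, 0, 0.05, 1], [0, 0, 0, 0, 0, 0.03, 1], [0, 0, 0, 0, 0, 0.02, 1], [0, 0, 0, 0, 0, 0, 1], [0, 0, 0, 0, 0, 0, 1]]]}}

```text
clock: 9.8
eef_pos: [535.5, -264.6, 45.6]
tool_rot: [3.141, -0.001, 0.074]
force: [0.3, 0.7, -1.6]
width: 17.2
gripper_force: 59.4
```

Emit:
{"name": "step_arm", "arguments": {"series": [[[0, 0, 0, 0, 0, 0.014, 1], [0, 0, 0, 0, 0, 0.01, 1], [0, 0, 0, 0, 0, 0.005, 1], [0, 0, 0, 0, 0, 0, 1], [0, 0, 0, 0, 0, 0, 1]]]}}

```text
clock: 10.3
eef_pos: [535.4, -264.5, 41.4]
tool_rot: [3.141, -0.0, 0.074]
force: [-1.6, 1.0, 3.6]
width: 17.0
gripper_force: 60.1
```

The force reversed at the expected floor height (TCP 41.4), so it is down on the pocket floor. Releasing and retreating.

Emit:
{"name": "step_arm", "arguments": {"series": [[[0, 0, 0, 0, 0, 0, 0], [0, 0, 0, 0, 0, 0, 0], [0, 0, 0, 0, 0, 0, 0], [0, 0, 0, 0, 0, 0, 0], [0, 0, 0, 0, 0, 0, 0], [0, 0, 0, 0, 0, 0, 0], [0, 0, 0, 0, 0, -0.05, 0], [0, 0, 0, 0, 0, -0.15, 0], [0, 0, 0, 0, 0, -0.25, 0], [0, 0, 0, 0, 0, -0.3, 0], [0, 0, 0, 0, 0, -0.3, 0], [0, 0, 0, -0.2, 0, -0.2, 0]]]}}

```text
clock: 11.5
eef_pos: [510.0, -266.1, 232.5]
tool_rot: [3.139, -0.008, 0.078]
force: [0.3, -0.9, -0.3]
width: 85.4
gripper_force: 0.0
```

Emit:
{"name": "step_arm", "arguments": {"series": [[[0, 0, 0, -0.2, 0, 0, 0], [0, 0, 0, 0, 0, 0, 0], [0, 0, 0, 0, 0, 0, 0], [0, 0, 0, 0, 0, 0, 0]]]}}

```text
clock: 11.9
eef_pos: [476.3, -268.6, 228.5]
tool_rot: [-3.142, -0.001, 0.075]
force: [0.2, -0.6, 0.4]
width: 85.3
gripper_force: 0.0
```

```bash
python3 - <<'E'
from h import *
T=ctrl.get_image('wrist');S=ctrl.get_image('side');print(bar(T,72))
u,v=proj(S,[[537,-265,40]])[0].astype(int);print(u,v)
x0,y0=max(0,u-64),max(0,v-64)
save('w6',np.hstack([T['img'][:,80:432],cv2.resize(S['img'][y0:y0+128,x0:x0+128],(384,384))]))
E
```

```text
(array([ 246,   61,   18,  116, 1931], dtype=int32), ((534.3475341796875, -265.6913146972656), (117.66195678710938, 17.703609466552734), 4.508836269378662), array([ 537.64215, -265.37744], dtype=float32), np.float32(4.1478715))
301 159
```

View pics/w6.png

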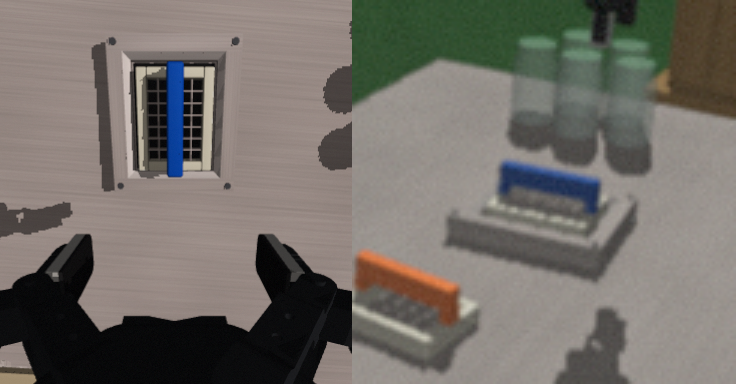

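The wrist view shows the cassette inside the pocket, with its frame from (134,65) to (214,172) square with the walls. The side view shows it lying flat. The gripper is clear.

```bash
python3 -c "
from cell import ctrl
print(ctrl.finish_job())"
```

```text
the job is handed in; nothing more can be done
None
```

The blue-barred dicing cassette is flat and square in the dicer bed's pocket, released only once it was on the floor; the arm didn't touch the orange cassette or the jar, and I handed the job in at about 12 s (no verdict came back).

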